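# Transfer the filled bottles to the packing rack in filling order

## Task

Move the four filled bottles from the filling tray into the packing rack, one to each pocket, keeping their order: the bottle that stands farthest to the robot's left on the tray goes into the pocket next to the orange end block, its neighbour into the next pocket, and so on, so that the one farthest right ends beside the grey block. Keep every bottle upright throughout, set it down on the pocket floor rather than dropping it, and leave all four released and standing still.

Things in the scene. Friction and masses are not known exactly. Their poses are not given: they have to be found in the camera images.
- bottle_red: filled, closed round amber glass bottle with a red screw cap: body 42 mm in diameter and 74 mm tall, shoulder above it, cap 28 mm in diameter from 94 to 120 mm above the base (total height 120 mm), about 0.2 kg. Origin at the centre of its underside, z up along the bottle. Starts upright within 6 mm of the centre of the pad with red strips; gripped plainly by the cap from above
- bottle_white: filled, closed round amber glass bottle with a white screw cap: body 42 mm in diameter and 74 mm tall, shoulder above it, cap 28 mm in diameter from 94 to 120 mm above the base (total height 120 mm), about 0.2 kg. Origin at the centre of its underside, z up along the bottle. Starts upright within 6 mm of the centre of the pad with grey strips; gripped plainly by the cap from above
- bottle_green: filled, closed round amber glass bottle with a green screw cap: body 42 mm in diameter and 74 mm tall, shoulder above it, cap 28 mm in diameter from 94 to 120 mm above the base (total height 120 mm), about 0.2 kg. Origin at the centre of its underside, z up along the bottle. Starts upright within 6 mm of the centre of the pad with green strips; gripped plainly by the cap from above
- bottle_blue: filled, closed round amber glass bottle with a blue screw cap: body 42 mm in diameter and 74 mm tall, shoulder above it, cap 28 mm in diameter from 94 to 120 mm above the base (total height 120 mm), about 0.2 kg. Origin at the centre of its underside, z up along the bottle. Starts upright within 6 mm of the centre of the pad with blue strips; gripped plainly by the cap from above
- pad_red: fixed white plate 90 x 62 x 8 mm with two red strips near its short ends, one of four in a row at 75 mm pitch on the black filling tray; its row neighbours lie along its y axis (+y roughly to the robot's left, tray turned at most 0.15 rad). Origin at the centre of its underside, 12 mm above the table; its top is 20 mm above the table. Which pad holds which place in the row changes. Tray and rack lie one behind the other as seen from the robot, either one nearer
- pad_white: fixed white plate 90 x 62 x 8 mm with two grey strips near its short ends, one of four in a row at 75 mm pitch on the black filling tray; its row neighbours lie along its y axis (+y roughly to the robot's left, tray turned at most 0.15 rad). Origin at the centre of its underside, 12 mm above the table; its top is 20 mm above the table. Which pad holds which place in the row changes. Tray and rack lie one behind the other as seen from the robot, either one nearer
- pad_green: fixed white plate 90 x 62 x 8 mm with two green strips near its short ends, one of four in a row at 75 mm pitch on the black filling tray; its row neighbours lie along its y axis (+y roughly to the robot's left, tray turned at most 0.15 rad). Origin at the centre of its underside, 12 mm above the table; its top is 20 mm above the table. Which pad holds which place in the row changes. Tray and rack lie one behind the other as seen from the robot, either one nearer
- pad_blue: fixed white plate 90 x 62 x 8 mm with two blue strips near its short ends, one of four in a row at 75 mm pitch on the black filling tray; its row neighbours lie along its y axis (+y roughly to the robot's left, tray turned at most 0.15 rad). Origin at the centre of its underside, 12 mm above the table; its top is 20 mm above the table. Which pad holds which place in the row changes. Tray and rack lie one behind the other as seen from the robot, either one nearer
- rack: fixed plywood packing rack with four open-topped square pockets in one row along its y axis; origin at the centre of its underside on the table, z up; turned at most 0.15 rad. Pocket centres at x = 0, y = -99, -33, +33, +99 mm; each pocket is 62 x 62 mm inside, walls 4 mm thick; pocket floor 6 mm and wall tops 35 mm above the table. Past the end pockets the base plate carries an end block, one orange and one grey, which may be at either end
- end_orange: orange end block, 60 x 20 x 30 mm, fixed on the rack's base plate at one of its two ends (rack y = +148 or -148 mm; a grey block of the same size is at the other end). Origin at the centre of its underside, 6 mm above the table. The nearest pocket's centre is 49 mm from it, then 115, 181 and 247 mm
Not all that is in view belongs to the job. Leave any turquoise look-alike of the bottle_red alone.

How it is judged:
By the outcome, as a careful person would: the job done as asked, in the order asked, and still so for the second after the job is handed in, with the robot touching nothing.
It also fails if it takes over 91 s, if anything falls off the work surface, if the arm or the gripper's body presses on something with over 40 N, if the wrist force passes 120 N, or if a joint passes its speed limit or range.

## Robot

A 7-joint arm with a two-finger parallel gripper is mounted at the origin on the work surface. World frame = base frame: x ahead of the robot, y to its left, z up, the work surface at z = 0. Lengths are in m, angles in rad, forces in N, time in s.
With the tool pointing down it reaches from about 0.425 to 0.875 m from the base axis. Payload 4.7 kg.
Tool frame: the origin (TCP) lies midway between the tips of the shut fingers; the grasp point (between the pads) lies 19 mm behind it; z points along the fingers, x is the direction in which the jaws open and shut, and the axes are right-handed (so a half turn about z gives the same grasp; the last joint's range is limited). The gripper opens to 85 mm and grips with 20 to 120 N. Pads are 22 mm wide; open, the fingers measure 114 mm over their backs; the gripper's body (76 mm by 85 mm) begins 54 mm behind the grasp point. The pads swing forward as they close: fully open they stand 13 mm farther back than shut.
Start: joints at [-1.298, 0.321, -0.07, 1.45, 0.023, 1.371, -0.057], TCP at [0.166, 0.628, 0.197] pointing down, gripper open.
Joint ranges: [-2.86, 2.86], [-0.3, 2.09], [-1.38, 1.24], [0.06, 2.45], [-1.56, 4.7], [0.09, 2.05], [-2.69, 2.69]. Speed limits (rad/s): [2.57, 2.57, 3.14, 3.14, 3.14, 3.14, 3.14].

## Interface

Orientations are given as [roll, pitch, yaw] about the fixed x, y, z axes, in that order (R = Rz(yaw) Ry(pitch) Rx(roll)).
In Python, from cell import arm gives the robot as it stands.
- The arm moves only by the tool play_rows, never from a script. Its argument "motion" is a list that holds one entry, the list of rows, each a list of 5 numbers: the gripper command: -1 is shut, 1 is fully open, values between are in proportion, then the shift along the world's x, y, z in m, then the turn about the world's z in degrees. In form: [[[hand, x, y, z, twist], ...]]. A call has 1 to 5 rows; each row is the pose to reach, as a shift and turn from the pose commanded when the call began; what a row does not reach only later rows make up. A row lasts 1/8 s, in which the tool goes at most 62.5 mm and 10.7 degrees, less where a joint would pass 70% of its speed; a pose out of reach is approached as far as the arm can. A call with a gripper value outside its range is refused whole. The fingers move at their own pace and stop on an object; "newtons" is the grip in N (left out, the last holds). Time passes only in rows, so rows that repeat a pose let the fingers close. It gives the time, the measured TCP pose, the force and the opening at its end, in the units of the state.
- arm.get_obs(): the state, without advancing time (a new reading comes with each control period).
- arm.snapshot(name): name is "side" or "top"; returns the picture (400x640x3 uint8, blue, green, red); there is no depth.
- arm.camera_params(name): a dict with "camera_matrix" (3x3 intrinsics, pixels), "xyz" and "orientation" of the camera in the world. Camera axes: x right, y up, looking along -z (the intrinsics and any distortion apply to the point x, -y, -z); pixel columns grow to the right and rows downward; lengths in m; the calibration is good to about 2 mm. A picture is of the moment at which its call begins. camera_params takes no time and is no camera call.
- arm.job_done(): hands the job in, once; it reports no verdict.
Trained networks look in the newest picture that a camera, given by its name, has taken for a name from the list of things; names that differ only in an ending like _2 or _b are one class to them, and where a whole thing is asked for, a point or a joint stands for the part that bears it (a point fixed in the world has none). Each returns a list of dicts, best first, with "confidence" (0 to 1); they miss things now and then, are a little off and sometimes report something else, mostly with a low value. They report only what shows in the picture. A call takes as long as a camera call. They do not tell look-alikes from the thing itself.
- arm.find_in(name, camera): "at" ([column, row] as shares, 0 to 1, of the picture: columns of its width, rows of its height, amid what is visible of it).
- arm.silhouettes(name, camera): "mask" (400x640 bool, what is visible of it) and "at" ([column, row] as shares, 0 to 1, of the picture: columns of its width, rows of its height, amid what is visible of it).
The state is a dict: "time_s": time; "q": joint angles; "joint_vel": joint speeds; "joint_torque": joint torques, N m; "eef_pos": TCP position; "tool_rot": TCP orientation; "wrist_force": force on the tool from outside, world axes, zero at the start; "torque": the same for the moment, N m; "width": finger opening in m.
Only numpy, scipy, OpenCV 4.12 (cv2) and the standard library are available. Lean on these libraries where they do the work, as an engineer would, in place of code of your own. Each camera call takes 0.05 s, during which the arm holds its last target. There are 200 camera calls.

## Working session

There is one attempt and no reset: what is moved stays moved. The work goes in short steps, Python scripts to look and compute and a tool call to move; the robot and the scene stay as the last step left them, time stands still between calls to the robot, and variables do not carry over. Pictures are saved under pics/ and viewed, about 12 in all and at most 16, crops included, and the job is handed in when it is done.

Besides the shell and the picture viewer there is one more tool, called as name([rows], argument=value, ...), one row to a line, values as JSON. play_rows: Moves the arm, as the interface text tells. Its arguments: {"type":"object","properties":{"motion":{"type":"array"},"newtons":{"type":"number"}},"required":["motion"]}

```bash
mkdir -p pics; cat > h.py <<'E'
from cell import arm
import numpy as np, cv2
from scipy.spatial.transform import Rotation as R
def cam(n):
    p=arm.camera_params(n); o=np.array(p["orientation"]); 
    r=R.from_euler('xyz',o).as_matrix() if o.size==3 else (o if o.shape==(3,3) else R.from_quat(o).as_matrix())
    return np.array(p["camera_matrix"]),np.array(p["xyz"]),r,p
def ray(n,px,z):
    K,c,r,_=cam(n); d=np.linalg.solve(K,[px[0],px[1],1]); d=r@(d*[1,-1,-1]); return c+d*(z-c[2])/d[2]
def proj(n,P):
    K,c,r,_=cam(n); q=(r.T@(np.array(P)-c))*[1,-1,-1]; u=K@q; return u[:2]/u[2]
E
python3 - <<'E'
from h import *
for n in("top","side"):
    im=arm.snapshot(n); cv2.imwrite(f"pics/{n}0.png",im); print(cam(n)[3])
    for t in "bottle_red bottle_white bottle_green bottle_blue pad_red pad_white pad_green pad_blue rack end_orange".split():
        print(n,t,[(np.round(np.array(d["at"])*[640,400],1).tolist(),round(d["confidence"],2)) for d in arm.find_in(t,n)][:3])
print(arm.get_obs())
E
```

```text
{'camera_matrix': array([[390.659781  ,   0.        , 325.11147983],
       [  0.        , 390.659781  , 197.36377694],
       [  0.        ,   0.        ,   1.        ]]), 'xyz': array([ 0.53590545, -0.02911398,  0.7092573 ]), 'orientation': array([ 0.11743447,  0.02070492, -1.57789512])}
top bottle_red [([271.3, 115.4], 0.97), ([314.2, 185.6], 0.68)]
top bottle_white [([321.5, 193.9], 0.67), ([273.1, 180.0], 0.57), ([363.1, 185.1], 0.16)]
top bottle_green []
top bottle_blue []
top pad_red [([323.4, 195.6], 0.77), ([270.2, 180.4], 0.53)]
top pad_white [([283.7, 199.1], 0.86)]
top pad_green [([240.2, 195.1], 0.56)]
top pad_blue [([358.1, 199.2], 0.68), ([269.1, 181.6], 0.28)]
top rack []
top end_orange [([369.1, 288.9], 0.61)]
{'camera_matrix': array([[374.20534494,   0.        , 315.35677658],
       [  0.        , 374.20534494, 202.31655865],
       [  0.        ,   0.        ,   1.        ]]), 'xyz': array([ 0.29140638, -0.36016437,  0.50914483]), 'orientation': array([ 0.76855362,  0.01109147, -0.72842957])}
side bottle_red [([347.4, 136.2], 0.97), ([327.9, 173.4], 0.84)]
side bo
[... 406 characters left out ...]
e_s': 1.1, 'q': array([-1.29793114,  0.32099415, -0.07005049,  1.45049434,  0.02260568,
        1.37080985, -0.05691322]), 'joint_vel': array([-7.76960307e-04, -4.46893263e-04, -3.39324687e-04, -1.39248450e-03,
        2.08003304e-03, -1.04085482e-04, -2.09689873e-05]), 'joint_torque': array([ 1.39345061e-04, -4.93425322e+01, -3.81515371e-01, -3.14576340e+01,
        1.31715916e-02,  1.71273758e-03, -5.11794553e-06]), 'eef_pos': array([0.16639001, 0.62836516, 0.19745479]), 'tool_rot': array([ 3.14152716e+00, -8.20541721e-05,  1.31199096e+00]), 'wrist_force': array([ 0.38581418,  0.5337065 , -0.2869118 ]), 'torque': array([ 0.01158123,  0.00575035, -0.01705336]), 'width': 0.08539860772111556}
```

View pics/top0.png

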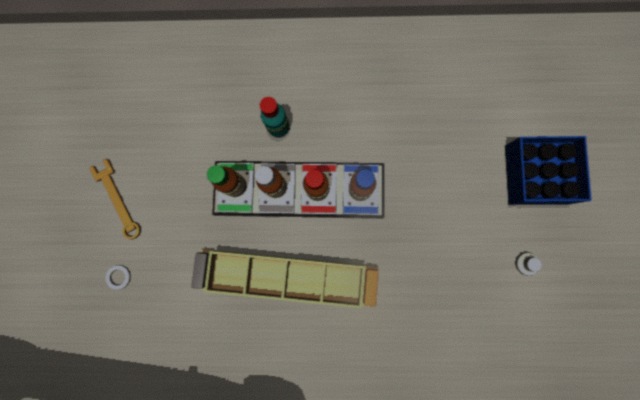

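View pics/side0.png

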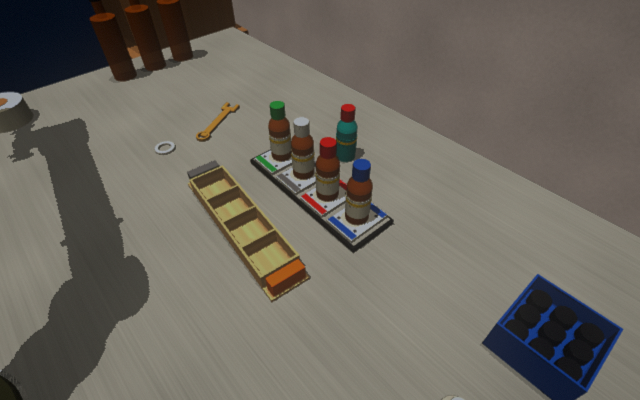

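The top view shows, left to right, green (217,175), white (264,175), red (316,180) and blue (364,180) caps. The turquoise decoy is at (271,115). The rack is nearer the robot, with grey at its left end (199,270) and orange at its right (371,287). So green goes to the rightmost pocket and blue to the leftmost.

```bash
python3 - <<'E'
from h import *
a=cv2.imread("pics/top0.png")[140:320,180:400]; b=cv2.imread("pics/side0.png")[90:310,170:410]
cv2.imwrite("pics/topc.png",cv2.resize(a,None,fx=3.3,fy=3.3,interpolation=cv2.INTER_CUBIC))
cv2.imwrite("pics/sidec.png",cv2.resize(b,None,fx=2.7,fy=2.7,interpolation=cv2.INTER_CUBIC))
for n,p,z in [("top",(206,250),.035),("top",(366,263),.035),("top",(362,306),.035),("top",(205,291),.035),("top",(217,174),.14),("top",(264,174),.14),("top",(316,178),.14),("top",(364,178),.14),("top",(269,104),.12)]: print(p,ray(n,p,z).round(3))
E
```

```text
(206, 250) [0.526 0.19  0.035]
(366, 263) [ 0.502 -0.084  0.035]
(362, 306) [ 0.431 -0.076  0.035]
(205, 291) [0.457 0.19  0.035]
(217, 174) [0.64  0.143 0.14 ]
(264, 174) [0.639 0.073 0.14 ]
(316, 178) [ 0.632 -0.005  0.14 ]
(364, 178) [ 0.631 -0.075  0.14 ]
(269, 104) [0.754 0.07  0.12 ]
```

View pics/topc.png

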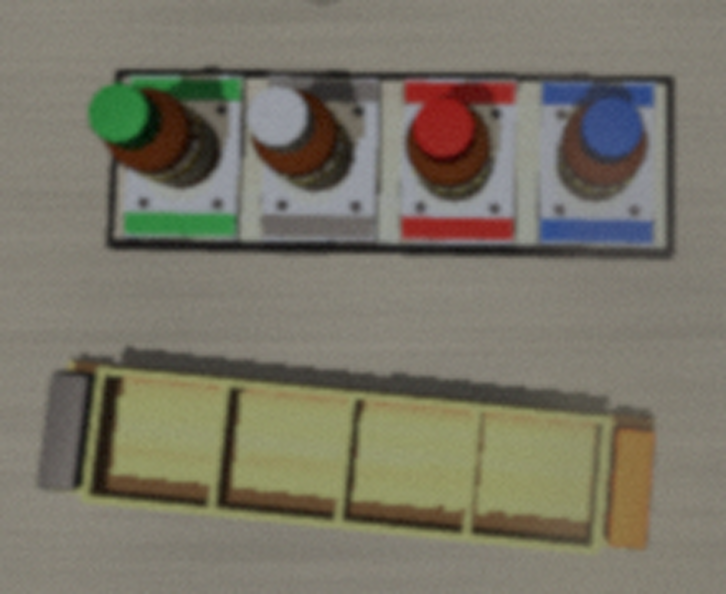

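View pics/sidec.png

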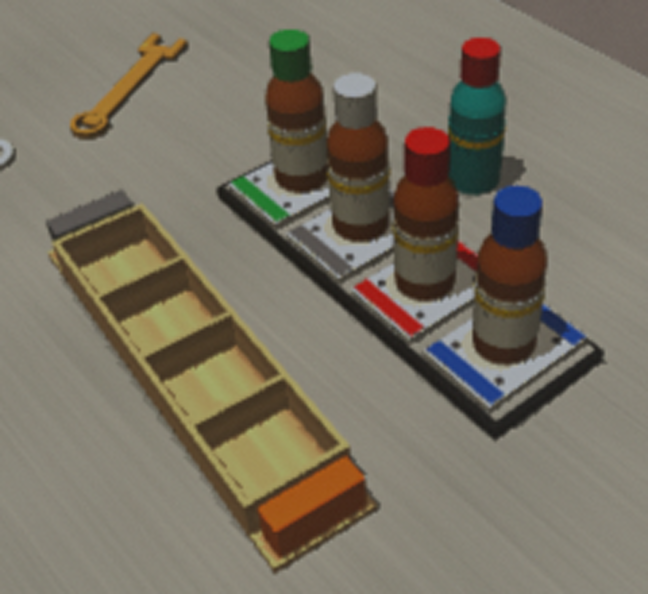

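The crops give clean cap-top centres and rack rim corners in both views. I'll fit them jointly.

```bash
cat > fit.py <<'E'
from h import *
from scipy.optimize import least_squares
T=lambda p:np.array(p)/3.3+[180,140]; S=lambda p:np.array(p)/2.7+[170,90]
caps=dict(green=((119,112),(290,40)),white=((279,117),(355,84)),red=((444,126),(428,137)),blue=((613,128),(519,197)))
for k,(t,s) in caps.items():
    a,b=ray("top",T(t),.14),ray("side",S(s),.14)
    print(k,a[:2].round(4),b[:2].round(4))
top=[(97,366),(614,415),(601,550),(81,495)]; side=[(143,206),(350,449),(247,524),(57,241)]
L=np.array([(.035,.134),(.035,-.134),(-.035,-.134),(-.035,.134)])
def fit(cs):
    W=np.concatenate([[ray(n,f(p),.035)[:2] for p in q] for n,f,q in cs]); M=np.tile(L,(len(cs),1))
    g=lambda v:(M@np.array([[np.cos(v[2]),np.sin(v[2])],[-np.sin(v[2]),np.cos(v[2])]])+v[:2]-W).ravel()
    return least_squares(g,[.48,.06,0])
for cs in([("top",T,top)],[("side",S,side)],[("top",T,top),("side",S,side)]):
    r=fit(cs); print(r.x.round(4),np.abs(r.fun).max().round(4))
v=r.x
for y in(.099,.033,-.033,-.099): print(y,(v[:2]+y*np.array([-np.sin(v[2]),np.cos(v[2])])).round(4))
E
python3 fit.py
```

```text
green [0.6398 0.1441] [0.6404 0.142 ]
white [0.6367 0.0718] [0.6388 0.0716]
red [ 0.6318 -0.0024] [ 0.6348 -0.0013]
blue [ 0.6301 -0.0779] [ 0.6343 -0.077 ]
[ 0.4779  0.0534 -0.1034] 0.0019
[ 0.4765  0.0495 -0.1124] 0.0056
[ 0.4772  0.0515 -0.1079] 0.0074
0.099 [0.4878 0.1499]
0.033 [0.4807 0.0843]
-0.033 [0.4736 0.0187]
-0.099 [ 0.4665 -0.047 ]
```

play_rows([
  [[0.4,0.04,-0.04,0.02,-8],[0.4,0.08,-0.08,0.04,-16],[0.4,0.12,-0.12,0.04,-24],[0.4,0.16,-0.16,0.04,-32],[0.4,0.2,-0.2,0.04,-40]],
], newtons=40)

```text
time_s: 1.72
eef_pos: [0.3676, 0.427, 0.2378]
tool_rot: [-3.141, -0.001, 0.609]
wrist_force: [0.5, 0.4, -0.1]
width: 0.0597
```

play_rows([
  [[0.4,0.04,-0.04,0,-8],[0.4,0.08,-0.08,0,-16],[0.4,0.12,-0.12,0,-24],[0.4,0.16,-0.16,0,-32],[0.4,0.2,-0.2,0,-35]],
])

```text
time_s: 2.35
eef_pos: [0.5675, 0.2272, 0.2378]
tool_rot: [-3.141, -0.001, 0.001]
wrist_force: [1.2, 0.9, -0.9]
width: 0.0602
```

play_rows([
  [[0.4,0.037,-0.042,0,0],[0.4,0.073,-0.084,0,0],[0.4,0.073,-0.084,0,0]],
])

```text
time_s: 2.72
eef_pos: [0.6417, 0.1375, 0.2372]
tool_rot: [3.138, -0.001, -0.006]
wrist_force: [-0.4, 0.5, 0.6]
width: 0.0596
```

```bash
python3 - <<'E'
from h import *
a=arm.snapshot("top")[120:240,180:340]; b=arm.snapshot("side")[50:210,200:400]
a=cv2.resize(a,(600,450)); b=cv2.resize(b,(600,480))
o=np.vstack([a,b])[:, :]
cv2.imwrite("pics/a1.png",cv2.resize(o,(380,590)))
print(arm.get_obs()["eef_pos"])
E
```

```text
[0.63941375 0.14402544 0.23716621]
```

View pics/a1.png

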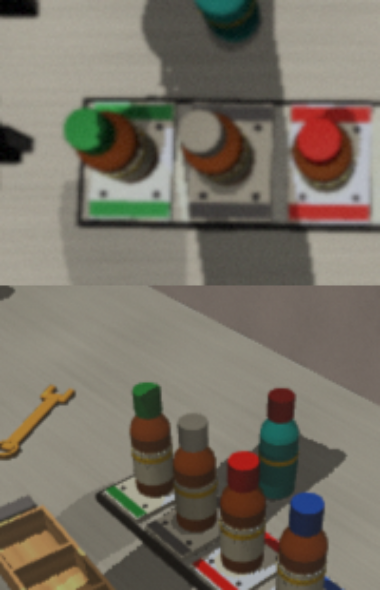

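The fingers straddle the green bottle at a higher level, as the parallax predicts, so I'm descending.

play_rows([
  [[0.4,0,0,-0.05,0],[0.4,0,0,-0.1,0],[0.4,0,0,-0.132,0],[0.4,0,0,-0.132,0]],
])

```text
time_s: 3.32
eef_pos: [0.6362, 0.1464, 0.1026]
tool_rot: [3.141, 0.006, 0.006]
wrist_force: [-0.3, 0.7, 0.7]
width: 0.0593
```

play_rows([
  [[-1,0,0,0,0],[-1,0,0,0,0],[-1,0,0,0,0],[-1,0,0,0,0]],
])

```text
time_s: 3.82
eef_pos: [0.6399, 0.1445, 0.1063]
tool_rot: [-3.141, -0.001, 0.003]
wrist_force: [0.0, 0.2, 1.8]
width: -0.0001
```

```bash
python3 - <<'E'
from h import *
a=arm.snapshot("side")[70:190,220:380]
cv2.imwrite("pics/a2.png",cv2.resize(a,(640,480)))
o=arm.get_obs();print(o["eef_pos"],o["width"],o["wrist_force"])
E
```

```text
[0.63982714 0.14444202 0.10627873] 0.00028748801654644273 [0.32214644 0.28965964 3.11964642]
```

View pics/a2.png

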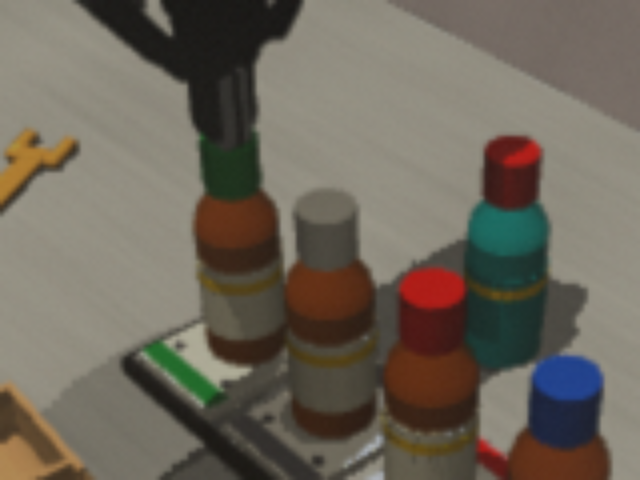

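Width 0 means the jaws shut on nothing. The tips show at about (277,107) px, at the cap top, so I'll compare that with where the reported TCP should project.

```bash
python3 - <<'E'
from h import *
for z in(.106,.14): print(z,proj("side",[.64,.144,z]),proj("top",[.64,.144,z]))
K,c,r,_=cam("side"); print((r@[0,0,-1]).round(3)); K,c,r,_=cam("top");print((r@[0,0,-1]).round(3))
# base of green bottle, from side: underside front edge
print(ray("side",np.array([245,352])/4+[220,70],.02))
for n,p in (("top",(180+.421*112,120+.421*165)),): print(ray(n,p,.02))
a=arm.snapshot("top")[120:240,170:330]
cv2.imwrite("pics/a3.png",cv2.resize(a,(640,480)))
E
```

```text
0.106 [278.09602139 120.20025285] [222.57014708 177.61625682]
0.14 [276.56893299 104.44746776] [216.13699637 173.7898317 ]
[ 0.457  0.524 -0.719]
[ 0.117  0.02  -0.993]
[0.63476237 0.13825644 0.02      ]
[0.63325403 0.15991587 0.02      ]
```

View pics/a3.png

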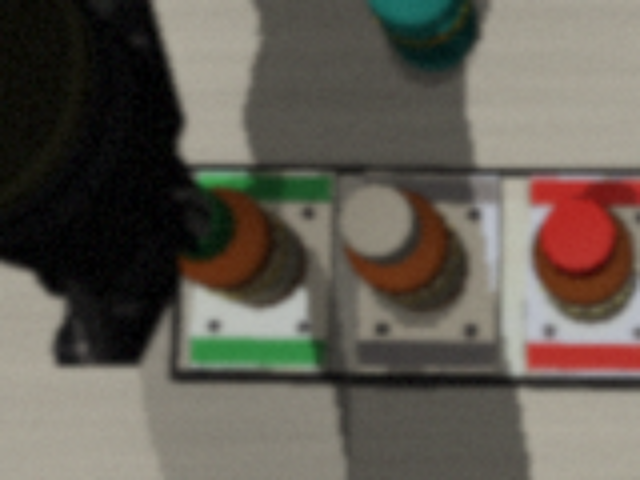

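play_rows([
  [[-1,0,0,0.03,0],[-1,0,0,0.06,0],[-1,0,0,0.06,0],[-1,0,0,0.06,0]],
])

```text
time_s: 4.42
eef_pos: [0.6389, 0.1443, 0.1646]
tool_rot: [3.141, 0.001, 0.003]
wrist_force: [-0.2, 0.4, -0.2]
width: 0.0001
```

```bash
python3 - <<'E'
from h import *
b=arm.snapshot("top")[120:240,170:330]; a=arm.snapshot("side")[40:160,200:360]
cv2.imwrite("pics/a4.png",np.vstack([cv2.resize(a,(400,300)),cv2.resize(b,(400,300))]))
P=np.mean([arm.get_obs()["eef_pos"] for _ in range(5)],0);print(P)
for d in(0,.03): print(d,(proj("side",P+[0,0,d])-[200,40])*2.5,(proj("top",P+[0,0,d])-[170,120])*2.5+[0,300])
E
```

```text
[0.63844872 0.14424991 0.16384877]
0 [186.64712361 132.41086372] [102.38908505 429.75719864]
0.03 [182.78945446  93.29920827] [ 85.11380632 419.65068043]
```

View pics/a4.png

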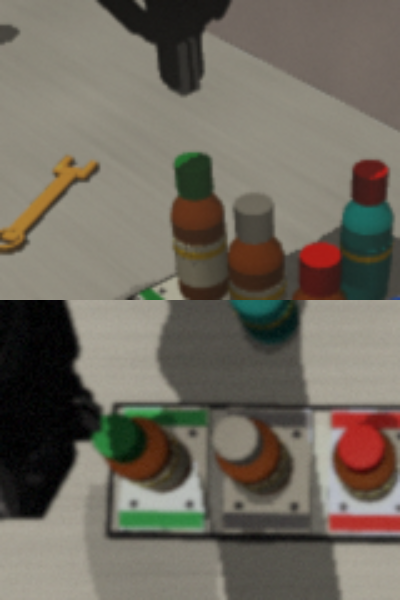

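With the jaws shut, both views put the tips about 30 mm above the reported TCP. The reported z is biased by 30 mm, so I'll grasp at a reported z of about 0.075.

play_rows([
  [[0.4,0,0,0,0],[0.4,0,0,0,0],[0.4,0,0,-0.05,0],[0.4,0,0,-0.09,0],[0.4,0,0,-0.09,0]],
])

```text
time_s: 5.15
eef_pos: [0.6363, 0.1438, 0.0718]
tool_rot: [3.139, 0.007, 0.003]
wrist_force: [-0.2, -0.6, 0.5]
width: 0.0593
```

play_rows([
  [[-1,0,0,0,0],[-1,0,0,0,0],[-1,0,0,0,0]],
])

```text
time_s: 5.52
eef_pos: [0.6413, 0.1446, 0.0781]
tool_rot: [-3.14, -0.005, 0.003]
wrist_force: [1.3, -0.4, 5.3]
width: 0.027
```

play_rows([
  [[-1,0,0,0.02,0],[-1,0,0,0.06,0],[-1,0,0,0.1,0],[-1,0,0,0.14,0],[-1,0,0,0.15,0]],
], newtons=60)

```text
time_s: 6.15
eef_pos: [0.6408, 0.1444, 0.2293]
tool_rot: [-3.14, -0.005, 0.003]
wrist_force: [0.2, -0.4, -2.3]
width: 0.0263
```

play_rows([
  [[-1,-0.02,-0.02,0,0],[-1,-0.05,-0.055,0,0],[-1,-0.08,-0.09,0,0],[-1,-0.11,-0.125,0,0],[-1,-0.14,-0.16,0,0]],
])

```text
time_s: 6.78
eef_pos: [0.4973, -0.0168, 0.2241]
tool_rot: [3.141, 0.002, 0.003]
wrist_force: [-0.4, -0.9, -1.6]
width: 0.0264
```

play_rows([
  [[-1,-0.02,-0.02,0,0],[-1,-0.033,-0.03,0,0],[-1,-0.033,-0.03,-0.02,0],[-1,-0.033,-0.03,-0.06,0],[-1,-0.033,-0.03,-0.07,0]],
])

```text
time_s: 7.4
eef_pos: [0.4642, -0.045, 0.1528]
tool_rot: [3.141, 0.005, 0.004]
wrist_force: [-0.6, 0.4, -3.1]
width: 0.0263
```

```bash
python3 - <<'E'
from h import *
b=arm.snapshot("top")[150:330,180:420]; a=arm.snapshot("side")[100:300,160:400]
cv2.imwrite("pics/a5.png",np.vstack([cv2.resize(a,(400,300)),cv2.resize(b,(400,300))]))
o=arm.get_obs();print(o["eef_pos"],o["width"],o["wrist_force"])
E
```

```text
[ 0.46554608 -0.04521272  0.15447047] 0.026672113669871707 [-0.23073987  1.3697469  -0.94574476]
```

View pics/a5.png

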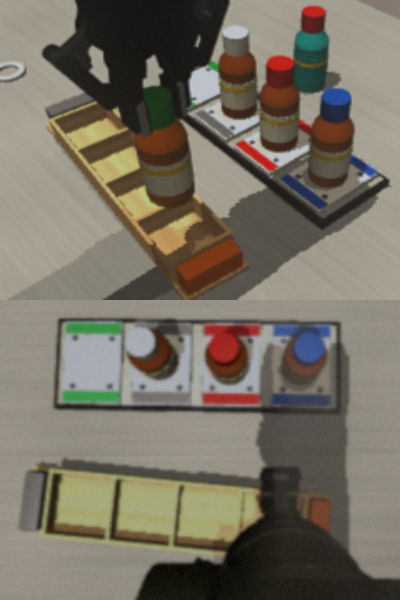

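The green bottle hangs upright over the pocket next to the orange block. Lowering it.

play_rows([
  [[-1,0.001,0,-0.04,0],[-1,0.001,0,-0.07,0],[-1,0.001,0,-0.085,0],[-1,0.001,0,-0.091,0],[-1,0.001,0,-0.091,0]],
])

```text
time_s: 8.12
eef_pos: [0.4682, -0.0456, 0.0652]
tool_rot: [3.142, -0.001, 0.003]
wrist_force: [0.7, 0.6, -2.5]
width: 0.0264
```

play_rows([
  [[-1,0,0,-0.001,0],[-1,0,0,-0.002,0],[-1,0,0,-0.003,0],[-1,0,0,-0.003,0]],
])

```text
time_s: 8.62
eef_pos: [0.4689, -0.0456, 0.064]
tool_rot: [-3.141, -0.003, 0.003]
wrist_force: [-3.6, 0.2, 12.4]
width: 0.0263
```

```bash
python3 - <<'E'
from h import *
a=arm.snapshot("side")[100:300,160:400]
cv2.imwrite("pics/a6.png",cv2.resize(a,(600,500)))
for _ in range(3): o=arm.get_obs();print(o["eef_pos"],o["width"],o["wrist_force"])
E
```

```text
[ 0.46888782 -0.04559941  0.063981  ] 0.02583382206246233 [-3.21881671 -0.26556219 11.72128285]
[ 0.46888782 -0.04559941  0.063981  ] 0.02583382206246233 [-3.21881671 -0.26556219 11.72128285]
[ 0.46888782 -0.04559941  0.063981  ] 0.02583382206246233 [-3.21881671 -0.26556219 11.72128285]
```

View pics/a6.png

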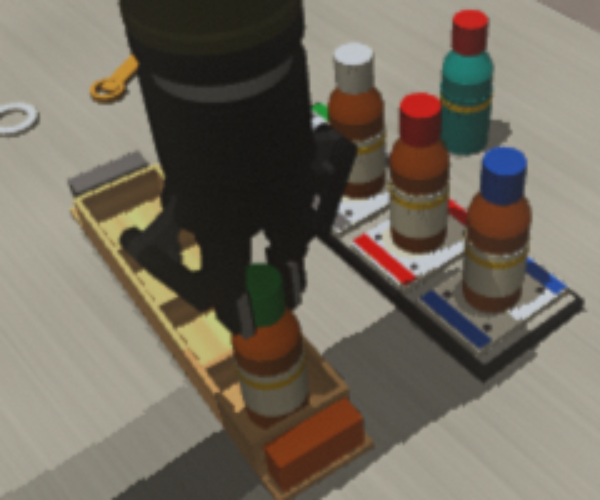

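Seated: 12 N upward from the floor. I'll ease up 1 mm, release, retreat and go on to white.

play_rows([
  [[-1,0,0,0.001,0],[0.4,0,0,0.001,0],[0.4,0,0,0.001,0],[0.4,0,0,0.001,0],[0.4,0,0,0.02,0]],
])

```text
time_s: 9.3
eef_pos: [0.4659, -0.0457, 0.0804]
tool_rot: [3.141, 0.003, 0.003]
wrist_force: [0.6, 0.2, 1.1]
width: 0.06
```

play_rows([
  [[0.4,0,0,0.05,0],[0.4,0,0,0.1,0],[0.4,0,0,0.13,0]],
])

```text
time_s: 9.68
eef_pos: [0.4683, -0.0457, 0.214]
tool_rot: [-3.141, -0.003, 0.003]
wrist_force: [-0.4, 0.6, 0.5]
width: 0.06
```

play_rows([
  [[0.4,0.04,0.03,0,0],[0.4,0.08,0.06,0,0],[0.4,0.12,0.09,0,0],[0.4,0.171,0.117,0,0],[0.4,0.171,0.117,0,0]],
])

```text
time_s: 10.3
eef_pos: [0.6398, 0.0752, 0.2074]
tool_rot: [3.139, 0.004, 0.008]
wrist_force: [-1.7, -0.1, -0.3]
width: 0.0597
```

play_rows([
  [[0.4,0,0,-0.04,0],[0.4,0,0,-0.08,0],[0.4,0,0,-0.12,0],[0.4,0,0,-0.136,0],[0.4,0,0,-0.136,0]],
])

```text
time_s: 10.92
eef_pos: [0.6376, 0.0709, 0.0751]
tool_rot: [3.141, 0.001, 0.003]
wrist_force: [0.9, 0.8, -0.6]
width: 0.0598
```

play_rows([
  [[-1,0,0,0,0],[-1,0,0,0,0],[-1,0,0,0,0]],
])

```text
time_s: 11.3
eef_pos: [0.64, 0.0715, 0.0777]
tool_rot: [-3.141, -0.004, 0.003]
wrist_force: [0.0, -0.2, 6.0]
width: 0.0261
```

play_rows([
  [[-1,0,0,0.02,0],[-1,0,0,0.06,0],[-1,0,0,0.1,0],[-1,0,0,0.14,0],[-1,0,0,0.15,0]],
])

```text
time_s: 11.92
eef_pos: [0.6398, 0.0712, 0.2293]
tool_rot: [-3.141, -0.005, 0.003]
wrist_force: [-0.2, -0.2, -2.0]
width: 0.0267
```

play_rows([
  [[-1,-0.03,-0.01,0,0],[-1,-0.07,-0.023,0,0],[-1,-0.11,-0.036,0,0],[-1,-0.15,-0.048,0,0],[-1,-0.164,-0.053,0,0]],
])

```text
time_s: 12.55
eef_pos: [0.4718, 0.0176, 0.2245]
tool_rot: [-3.141, 0.002, 0.003]
wrist_force: [-0.3, 0.9, -2.2]
width: 0.0263
```

play_rows([
  [[-1,0,0,0,0],[-1,0,0,-0.03,0],[-1,0,0,-0.07,0],[-1,0,0,-0.11,0],[-1,0,0,-0.14,0]],
])

```text
time_s: 13.18
eef_pos: [0.4747, 0.0186, 0.0833]
tool_rot: [3.14, 0.001, 0.004]
wrist_force: [0.5, 0.3, -2.8]
width: 0.0268
```

play_rows([
  [[-1,0,0,-0.012,0],[-1,0,0,-0.02,0],[-1,0,0,-0.022,0],[-1,0,0,-0.023,0],[-1,0,0,-0.023,0]],
])

```text
time_s: 13.8
eef_pos: [0.4752, 0.0185, 0.0636]
tool_rot: [-3.141, -0.002, 0.003]
wrist_force: [-1.1, 0.4, 4.1]
width: 0.0261
```

```bash
python3 - <<'E'
from h import *
b=arm.snapshot("top")[150:330,180:420]; a=arm.snapshot("side")[100:300,160:400]
cv2.imwrite("pics/a7.png",np.vstack([cv2.resize(a,(400,300)),cv2.resize(b,(400,300))]))
o=arm.get_obs();print(o["eef_pos"],o["width"],o["wrist_force"])
E
```

```text
[0.47521616 0.01849034 0.06363249] 0.026703765270842277 [-1.10681258 -0.33734544  6.06456963]
```

View pics/a7.png

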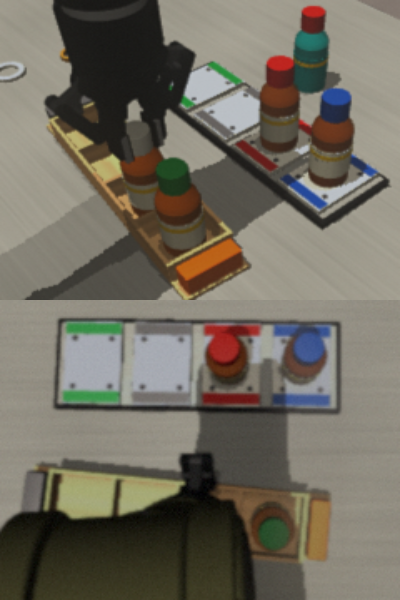

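Green stands upright in the end pocket and white is seated in the next one (6 N). On to red.

play_rows([
  [[-1,0,0,0.001,0],[0.4,0,0,0.001,0],[0.4,0,0,0.001,0],[0.4,0,0,0.001,0],[0.4,0,0,0.02,0]],
])

```text
time_s: 14.52
eef_pos: [0.473, 0.0182, 0.0814]
tool_rot: [3.141, 0.003, 0.003]
wrist_force: [0.4, -0.7, -0.5]
width: 0.0601
```

play_rows([
  [[0.4,0,0,0.05,0],[0.4,0,0,0.1,0],[0.4,0,0,0.13,0]],
])

```text
time_s: 14.9
eef_pos: [0.4754, 0.0184, 0.2152]
tool_rot: [-3.141, -0.003, 0.003]
wrist_force: [-0.2, 0.3, -1.0]
width: 0.0596
```

play_rows([
  [[0.4,0.04,-0.005,0,0],[0.4,0.08,-0.01,0,0],[0.4,0.12,-0.015,0,0],[0.4,0.159,-0.02,0,0],[0.4,0.159,-0.02,0,0]],
])

```text
time_s: 15.52
eef_pos: [0.6347, -0.0021, 0.2106]
tool_rot: [3.139, 0.002, 0.002]
wrist_force: [-1.2, -0.5, -0.6]
width: 0.0597
```

play_rows([
  [[0.4,0,0,-0.04,0],[0.4,0,0,-0.08,0],[0.4,0,0,-0.12,0],[0.4,0,0,-0.137,0],[0.4,0,0,-0.137,0]],
])

```text
time_s: 16.15
eef_pos: [0.6324, -0.0014, 0.075]
tool_rot: [-3.142, 0.002, 0.003]
wrist_force: [-0.6, 0.3, 0.5]
width: 0.0598
```

play_rows([
  [[-1,0,0,0,0],[-1,0,0,0,0],[-1,0,0,0,0]],
])

```text
time_s: 16.52
eef_pos: [0.6346, -0.0017, 0.0776]
tool_rot: [-3.141, -0.003, 0.003]
wrist_force: [-1.5, -0.1, 5.9]
width: 0.0266
```

play_rows([
  [[-1,0,0,0.02,0],[-1,0,0,0.06,0],[-1,0,0,0.1,0],[-1,0,0,0.14,0],[-1,0,0,0.15,0]],
])

```text
time_s: 17.15
eef_pos: [0.635, -0.002, 0.2292]
tool_rot: [-3.141, -0.006, 0.003]
wrist_force: [-0.0, -0.5, -2.6]
width: 0.0264
```

play_rows([
  [[-1,-0.03,0.017,0,0],[-1,-0.07,0.04,0,0],[-1,-0.105,0.06,0,0],[-1,-0.14,0.08,0,0],[-1,-0.152,0.087,0,0]],
])

```text
time_s: 17.77
eef_pos: [0.4789, 0.0869, 0.2244]
tool_rot: [-3.141, 0.002, 0.006]
wrist_force: [0.6, -0.6, -1.8]
width: 0.0265
```

play_rows([
  [[-1,0,0,0,0],[-1,0,0,-0.03,0],[-1,0,0,-0.07,0],[-1,0,0,-0.11,0],[-1,0,0,-0.14,0]],
])

```text
time_s: 18.4
eef_pos: [0.4818, 0.0835, 0.0834]
tool_rot: [3.14, 0.001, 0.001]
wrist_force: [-0.3, 0.0, -2.6]
width: 0.0262
```

play_rows([
  [[-1,0,0,-0.012,0],[-1,0,0,-0.02,0],[-1,0,0,-0.022,0],[-1,0,0,-0.023,0],[-1,0,0,-0.023,0]],
])

```text
time_s: 19.02
eef_pos: [0.4822, 0.0856, 0.0636]
tool_rot: [-3.141, -0.002, 0.003]
wrist_force: [-1.5, -1.0, 2.6]
width: 0.0262
```

```bash
python3 - <<'E'
from h import *
b=arm.snapshot("top")[150:330,180:420]; a=arm.snapshot("side")[100:300,160:400]
cv2.imwrite("pics/a8.png",np.vstack([cv2.resize(a,(400,300)),cv2.resize(b,(400,300))]))
o=arm.get_obs();print(o["eef_pos"],o["width"],o["wrist_force"])
E
```

```text
[0.48220648 0.08553938 0.06355825] 0.02586942095074863 [-1.44090699 -0.89895973  4.97417843]
```

View pics/a8.png

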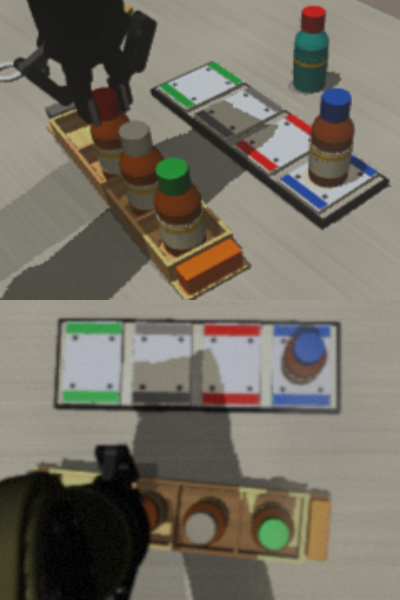

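Red is in the third pocket with floor contact (5 N). Now blue.

play_rows([
  [[-1,0,0,0.001,0],[0.4,0,0,0.001,0],[0.4,0,0,0.001,0],[0.4,0,0,0.001,0],[0.4,0,0,0.02,0]],
])

```text
time_s: 19.75
eef_pos: [0.48, 0.085, 0.0814]
tool_rot: [3.14, 0.003, 0.003]
wrist_force: [0.3, 0.8, 0.5]
width: 0.0593
```

play_rows([
  [[0.4,0,0,0.05,0],[0.4,0,0,0.1,0],[0.4,0,0,0.13,0]],
])

```text
time_s: 20.12
eef_pos: [0.4823, 0.0856, 0.2152]
tool_rot: [-3.14, -0.003, 0.003]
wrist_force: [-0.3, -0.1, -0.3]
width: 0.0597
```

play_rows([
  [[0.4,0.04,-0.043,0,0],[0.4,0.08,-0.086,0,0],[0.4,0.12,-0.13,0,0],[0.4,0.151,-0.163,0,0],[0.4,0.151,-0.163,0,0]],
])

```text
time_s: 20.75
eef_pos: [0.6331, -0.0819, 0.2113]
tool_rot: [3.138, 0.001, -0.003]
wrist_force: [0.1, 0.3, 0.2]
width: 0.0597
```

play_rows([
  [[0.4,0,0,-0.04,0],[0.4,0,0,-0.08,0],[0.4,0,0,-0.12,0],[0.4,0,0,-0.137,0],[0.4,0,0,-0.137,0]],
])

```text
time_s: 21.38
eef_pos: [0.6316, -0.0768, 0.0749]
tool_rot: [-3.141, 0.002, 0.004]
wrist_force: [-0.4, -0.2, 1.2]
width: 0.0597
```

play_rows([
  [[-1,0,0,0,0],[-1,0,0,0,0],[-1,0,0,0,0]],
])

```text
time_s: 21.75
eef_pos: [0.6337, -0.0778, 0.0776]
tool_rot: [-3.141, -0.003, 0.003]
wrist_force: [-1.3, 0.3, 6.8]
width: 0.0266
```

play_rows([
  [[-1,0,0,0.02,0],[-1,0,0,0.06,0],[-1,0,0,0.1,0],[-1,0,0,0.14,0],[-1,0,0,0.15,0]],
])

```text
time_s: 22.38
eef_pos: [0.6338, -0.0783, 0.2294]
tool_rot: [3.141, -0.006, 0.003]
wrist_force: [-0.1, 0.4, -2.0]
width: 0.0261
```

play_rows([
  [[-1,-0.02,0.032,0,0],[-1,-0.045,0.071,0,0],[-1,-0.07,0.111,0,0],[-1,-0.095,0.15,0,0],[-1,-0.12,0.19,0,0]],
])

```text
time_s: 23.0
eef_pos: [0.5107, 0.1133, 0.2246]
tool_rot: [3.141, 0.001, 0.003]
wrist_force: [0.7, 0.9, -1.1]
width: 0.0264
```

play_rows([
  [[-1,-0.016,0.026,0,0],[-1,-0.024,0.038,0,0],[-1,-0.024,0.038,-0.01,0],[-1,-0.024,0.038,-0.04,0],[-1,-0.024,0.038,-0.08,0]],
])

```text
time_s: 23.62
eef_pos: [0.4899, 0.1483, 0.1446]
tool_rot: [3.141, -0.002, -0.0]
wrist_force: [0.5, 0.0, -2.4]
width: 0.0262
```

play_rows([
  [[-1,0,0,-0.04,0],[-1,0,0,-0.07,0],[-1,0,0,-0.08,0],[-1,0,0,-0.083,0],[-1,0,0,-0.083,0]],
])

```text
time_s: 24.25
eef_pos: [0.489, 0.1488, 0.0636]
tool_rot: [3.141, 0.0, 0.001]
wrist_force: [-2.9, -0.7, 3.3]
width: 0.0265
```

```bash
python3 - <<'E'
from h import *
b=arm.snapshot("top")[150:330,180:420]; a=arm.snapshot("side")[100:300,160:400]
cv2.imwrite("pics/a9.png",np.vstack([cv2.resize(a,(400,300)),cv2.resize(b,(400,300))]))
o=arm.get_obs();print(o["eef_pos"],o["width"],o["wrist_force"])
E
```

```text
[0.48903213 0.14899144 0.06363111] 0.026399400596712464 [-4.26956264 -1.70455223  5.08709531]
```

View pics/a9.png

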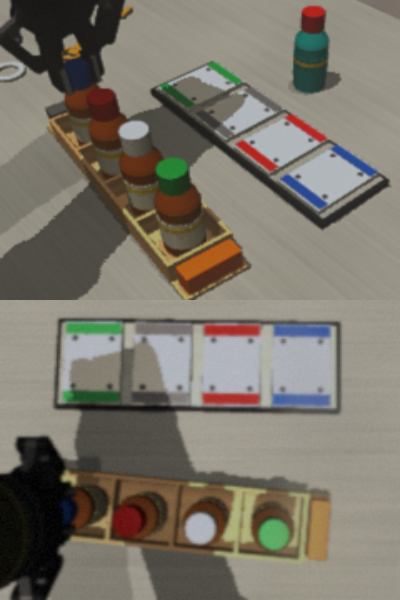

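Blue is in the pocket beside the grey block with floor contact. I'll release it, retreat straight up and move away for a clear view.

play_rows([
  [[-1,0,0,0.001,0],[0.4,0,0,0.001,0],[0.4,0,0,0.001,0],[0.4,0,0,0.001,0],[0.4,0,0,0.02,0]],
])

```text
time_s: 24.98
eef_pos: [0.4872, 0.1499, 0.0814]
tool_rot: [3.14, 0.003, 0.003]
wrist_force: [-0.4, -0.2, -0.5]
width: 0.0597
```

play_rows([
  [[0.4,0,0,0.05,0],[0.4,0,0,0.1,0],[0.4,0,0,0.15,0],[0.4,0,0.05,0.15,0]],
])

```text
time_s: 25.48
eef_pos: [0.4925, 0.1978, 0.238]
tool_rot: [-3.137, -0.009, -0.005]
wrist_force: [0.3, 0.9, -0.8]
width: 0.0596
```

play_rows([
  [[0.4,0,0.05,0,0],[0.4,0,0.1,0,0],[0.4,0,0.15,0,0],[0.4,0,0.2,0,0],[0.4,0,0.2,0,0]],
])

```text
time_s: 26.1
eef_pos: [0.4857, 0.4057, 0.2308]
tool_rot: [3.142, 0.002, 0.011]
wrist_force: [-0.2, -0.9, -0.5]
width: 0.0596
```

```bash
python3 - <<'E'
from h import *
b=arm.snapshot("top")[150:330,180:420]; a=arm.snapshot("side")[100:300,160:400]
cv2.imwrite("pics/b0.png",np.vstack([cv2.resize(a,(400,300)),cv2.resize(b,(400,300))]))
o=arm.get_obs();print(o["time_s"],o["eef_pos"],o["width"],o["wrist_force"])
E
```

```text
26.2 [0.48824249 0.40039562 0.23179916] 0.05973333622941538 [-1.18296651 -0.6633665  -0.89584167]
```

View pics/b0.png

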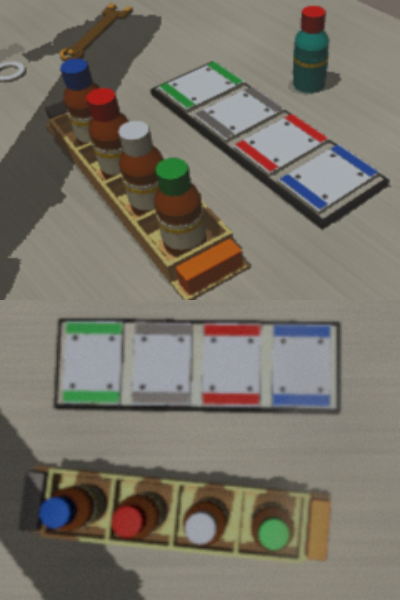

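All four bottles stand upright in their pockets. From the orange block they run green, white, red, blue, and the decoy is untouched. Handing in.

```bash
python3 -c "
from cell import arm; print(arm.job_done())"
```

```text
the job is handed in; nothing more can be done
None
```

All four bottles are in the packing rack, one per pocket. From the orange block to the grey block they run green, white, red, blue, matching their left-to-right order on the tray. Each was gripped by the cap and lowered until the wrist read 5–12 N of floor contact. I then released it and retreated straight up.

**Final check:** at 26.2 s the last top and side pictures showed all four upright and released. The gripper was well clear at y = 0.40 m, and the turquoise look-alike had not moved.

**One failure, mended:** the first grasp on green shut on nothing, just above the cap. The reported tool height turned out to be about 30 mm too low compared with both cameras. I corrected every later height for it. The failed grasp pressed the cap top with about 3 N and did not visibly move the bottle.

**One disagreement:** the two cameras differed by up to about 4 mm on the rack's position, and the joint fit to the rack corners was off by up to 7 mm. I averaged them, which was well within the 10 mm clearance in each pocket.

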